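# Load the lens cells and press the retaining cover home

## Task

Drop the two lens cells one by one, glass face up, into the bores of the olive lens housing, each into the bore of its own size, all the way down. Then set the grey cover on the housing, press it straight down until it snaps over the catches at both ends and lies flush, and keep pressing: finish while still holding the cover down with a firm push of about 10 to 20 N, never letting it be crushed with more than 80 N. Leave everything else on the bench where it is.

Things in the scene. Friction and masses are not known exactly. Their poses are not given: they have to be found in the camera images.
- housing: olive twin-bore lens housing, fixed on a 10 mm thick aluminium jig plate (100 x 110 mm), at any yaw. Origin on the bench under its middle; x along its length, z up. Block 120 (x) x 56 (y) mm, flat top 54 mm above the bench, upper edges bevelled 3 to 4 mm. Round bores from above: large at x = -27 mm, small at x = +29 mm, both at y = 0
- bore_large (a point): centre of the large bore's mouth (40 mm wide, 34 mm deep, slightly chamfered), level with the housing's top face
- bore_small (a point): centre of the small bore's mouth (30 mm wide, 34 mm deep, slightly chamfered), level with the housing's top face
- housing_top (a point): middle of the housing's flat top face, where the underside of the cover's plate comes to lie; axes as the housing's. In the middle of each end face a round-nosed steel catch (20 mm long along y, 9 mm below the top) sticks out 4.5 mm and springs inward when pushed
- cell_large: larger lens cell: upright aluminium cylinder 36 mm across, 32 mm high, 60 g more or less, dark glass face on top; origin at the centre of its underside. Fits the large bore with 2 mm play all round and ends 2 mm below the housing's top
- cell_small: smaller lens cell: upright aluminium cylinder 26 mm across, 32 mm high, 60 g more or less, dark glass face on top; origin at the centre of its underside. Fits the small bore with 2 mm play all round and ends 2 mm below the housing's top
- cover: grey plastic snap cover, about 90 g, standing right way up on the bench. Origin at the centre of its underside, z up, x along its length. Frame plate 136 (x) x 66 (y) x 5 mm with two windows, on 18 mm deep end walls with a bead inside their feet and 15 mm deep side lips; these go over the outside of the housing with 1.5 to 2 mm play, either way round
- cover_rib (a point): middle of the top of the cover's grip rib, 47 mm above the cover's origin. The rib is solid, upright, in the middle of the plate: 14 mm thick (cover's x), 36 mm long (cover's y), 24 mm tall above the plate
- cover_seat (a point): middle of the plate's underside, 18 mm above the cover's origin, 29 mm below the rib's top; meets housing_top when home. The beads meet the catches about 11 mm above home; pushing past them takes about 8 to 25 N in all over some 5 mm, then the force suddenly drops and the last 5 mm go freely until the plate lies on the housing
- spacer: bystander: spare aluminium spacer ring, 38 mm across, 26 mm hole, 10 mm high, among the lens cells (it may change places with them); not needed; leave alone
- screwdriver: bystander: screwdriver lying near the far edge; leave alone
- brush: bystander: brush lying close to the robot; leave alone
- blower: bystander: brown rubber bulb blower, 62 mm across, 100 mm tall; leave alone
- jar: bystander: amber jar, 56 mm across, 85 mm tall; leave alone
- tin: bystander: flat round tin, 64 mm across, 45 mm tall; leave alone
- carton: bystander: cardboard carton 70 x 100 x 45 mm; leave alone
Things that resemble listed ones, but are neither listed nor needed, are in the scene too. Leave any purple or turquoise look-alike of the housing alone. What is shaped like the cell_large but orange or turquoise is not meant.

How it is judged:
By the outcome, as a careful person would: the job done as asked, in the order asked, and still so for the second after the job is handed in, while the arm keeps its last pose, push and grip.
It also fails if it takes over 72 s, if anything falls off the work surface, if the arm or the gripper's body presses on something with over 40 N, if the wrist force passes 120 N, or if a joint passes its speed limit or range.

## Robot

A 6-joint arm with a two-finger parallel gripper is mounted at the origin on the work surface. World frame = base frame: x ahead of the robot, y to its left, z up, the work surface at z = 0. Lengths are in mm, angles in rad, forces in N, time in s.
With the tool pointing down it reaches from about 325 to 925 mm from the base axis. Payload 3.1 kg.
Tool frame: the origin (TCP) lies midway between the tips of the shut fingers; the grasp point (between the pads) lies 19 mm behind it; z points along the fingers, y is the line along which they close (so a half turn about z gives the same grasp; the last joint's range is limited). The gripper opens to 85 mm and grips with 20 to 120 N. Pads are 22 mm wide; open, the fingers measure 114 mm over their backs; the gripper's body (76 mm by 85 mm) begins 54 mm behind the grasp point. The pads swing forward as they close: fully open they stand 13 mm farther back than shut.
Start: joints at [1.005, 0.217, 1.613, -0, 1.311, -0.112], TCP at [273.974, 561.763, 231.3] pointing down, gripper open.
Joint ranges: [-2.75, 2.75], [-0.78, 2.1], [0.31, 2.55], [-1.13, 4.27], [0.13, 2.63], [-2.58, 2.58]. Speed limits (rad/s): [2.79, 2.79, 3.14, 3.14, 3.14, 3.14].

## Interface

Orientations are given as a rotation vector (axis times angle).
In Python, from rig import env gives the robot as it stands.
- The arm moves only by the shell command python3 -m handwheel 'ROWS' [FORCE]. ROWS is JSON, a list of rows, each a list of 5 numbers: the opening, from 0 (shut) to 1 (fully open), then the shift along the tool's x, y, z in units of 0.3 m (1.0 is 0.3 m), then the turn about the tool's z in units of pi/2 rad (1.0 is pi/2 rad). A call has 1 to 10 rows; each row is the pose to reach, as a shift and turn from the pose commanded when the call began, along the tool's axes at that moment; what a row does not reach only later rows make up. A row lasts 1/10 s, in which the tool goes at most 50 mm and 8.59 degrees, less where a joint would pass 70% of its speed; a pose out of reach is approached as far as the arm can. A call with a number of a shift or a turn outside -1 to 1 is refused whole. A call with a gripper value outside its range is refused whole. The fingers move at their own pace and stop on an object; FORCE is the grip in N (left out, the last holds). Time passes only in rows, so rows that repeat a pose let the fingers close. It gives the time, the measured TCP pose, the force, the opening and the grip force at its end, in the units of the state.
- env.state(): the state, without advancing time (a new reading comes with each control period).
- env.capture(name): name is "side" or "top"; returns a dict with "img" (400x640x3 uint8, red, green, blue), "mtx" (3x3 intrinsics, pixels), "dist" ([k1, k2, p1, p2, k3] as OpenCV has them; the pictures are not rectified), "R" (3x3) and "t" (3): a world point X has camera coordinates R X + t. Camera axes: x right, y down, z forward; pixel columns grow to the right and rows downward; lengths in mm; the calibration is good to about 2 mm. A picture is of the moment at which its call begins. There is no depth.
- env.sign_off(): hands the job in; it is judged then, once.
Trained networks look in a picture, given as the dict that the camera call returned (one of the last four; its "shot" number tells which), for a name from the list of things; names that differ only in an ending like _2 or _b are one class to them, and where a whole thing is asked for, a point or a joint stands for the part that bears it (a point fixed in the world has none). Each returns a list of dicts, best first, with "conf" (0 to 1); they miss things now and then, are a little off and sometimes report something else, mostly with a low value. They report only what shows in the picture. A call takes as long as a camera call. They do not tell look-alikes from the thing itself.
- env.search_frame(query, picture): "box" ([centre column, centre row, width, height] in pixels, round what is visible of it).
The state is a dict: "clock": time; "q": joint angles; "joint_vel": joint speeds; "joint_torque": joint torques, N m; "tool_pos": TCP position; "eef_rot": TCP orientation; "wrist_force": force on the tool from outside, world axes, zero at the start; "wrist_torque": the same for the moment, N m; "opening": finger opening in mm; "finger_force": force on a finger pad.
Only numpy, scipy, OpenCV 4.12 (cv2) and the standard library are available. Lean on these libraries where they do the work, as an engineer would, in place of code of your own. Each camera call takes 0.05 s, during which the arm holds its last target. There are 200 camera calls.

## Working session

There is one attempt and no reset: what is moved stays moved. The work goes in short steps, Python scripts to look and compute and a shell command to move; the robot and the scene stay as the last step left them, time stands still between calls to the robot, and variables do not carry over. Pictures are saved under pics/ and viewed, at most 10 in all, crops included, and the job is handed in when it is done.

```bash
ls; mkdir -p pics
cat > h.py <<'E'
import numpy as np, cv2
from rig import env
def grab(n,f=None):
    p=env.capture(n)
    if f: cv2.imwrite('pics/'+f,p['img'][:,:,::-1])
    return p
def ray(p,uv):
    n=cv2.undistortPoints(np.array([[uv]],float),np.array(p['mtx']),np.array(p['dist']))[0,0]
    R=np.array(p['R']);t=np.array(p['t']).ravel()
    return -R.T@t, R.T@np.array([n[0],n[1],1.])
def onz(p,uv,z):
    c,d=ray(p,uv); return c+d*(z-c[2])/d[2]
def proj(p,X):
    r,_=cv2.Rodrigues(np.array(p['R']))
    return cv2.projectPoints(np.array(X,float).reshape(-1,1,3),r,np.array(p['t'],float).ravel(),np.array(p['mtx']),np.array(p['dist']))[0].reshape(-1,2)
def tri(a,ua,b,ub):
    c1,d1=ray(a,ua);c2,d2=ray(b,ub)
    d1/=np.linalg.norm(d1);d2/=np.linalg.norm(d2)
    s=np.linalg.lstsq(np.c_[d1,-d2],c2-c1,rcond=None)[0]
    x,y=c1+d1*s[0],c2+d2*s[1]
    return (x+y)/2,np.linalg.norm(x-y)
E
python3 - <<'E'
from h import *
np.set_printoptions(precision=1,suppress=True)
a=grab('side','s0.png');b=grab('top','t0.png')
for n,p in(('side',a),('top',b)):
    print(n,ray(p,(320,200)),p['mtx'][0])
    for q in['housing','cell_large','cell_small','cover','spacer','cover_rib','bore_large','bore_small']:
        try: print(q,[(np.round(d['box']).tolist(),round(d['conf'],2)) for d in env.search_frame(q,p)])
        except Exception as e: print(q,e)
E
```

```text
pics
side (array([  85.7, 1038. ,  788.2]), array([ 0.3, -0.8, -0.6])) [461.4   0.  315.3]
housing [([278.0, 206.0, 36.0, 28.0], 0.94), ([371.0, 314.0, 58.0, 54.0], 0.75)]
cell_large [([246.0, 347.0, 19.0, 22.0], 0.87), ([210.0, 328.0, 14.0, 22.0], 0.66), ([251.0, 298.0, 14.0, 23.0], 0.55)]
cell_small [([294.0, 265.0, 8.0, 14.0], 0.45)]
cover [([293.0, 264.0, 6.0, 18.0], 0.24)]
spacer [([251.0, 262.0, 12.0, 12.0], 0.43)]
cover_rib [([276.0, 206.0, 35.0, 36.0], 0.16)]
bore_large [([373.0, 315.0, 66.0, 48.0], 0.74), ([280.0, 205.0, 36.0, 29.0], 0.58)]
bore_small [([372.0, 316.0, 59.0, 52.0], 0.76), ([277.0, 207.0, 41.0, 30.0], 0.66)]
top (array([ 394.9,   68.4, 1233.4]), array([ 0.1,  0. , -1. ])) [434.8   0.  325.2]
housing [([398.0, 180.0, 38.0, 43.0], 0.77), ([333.0, 163.0, 48.0, 45.0], 0.72)]
cell_large [([205.0, 197.0, 14.0, 10.0], 0.67), ([167.0, 184.0, 17.0, 15.0], 0.64), ([163.0, 220.0, 13.0, 15.0], 0.61)]
cell_small [([259.0, 213.0, 7.0, 8.0], 0.39)]
cover [([460.0, 199.0, 52.0, 36.0], 0.98)]
spacer [([250.0, 176.0, 9.0, 10.0], 0.64)]
cover_rib [([460.0, 197.0, 53.0, 37.0], 0.68)]
bore_large [([231.0, 296.0, 50.0, 52.0], 0.88), ([336.0, 163.0, 44.0, 52.0], 0.77), ([395.0, 182.0, 42.0, 46.0], 0.69)]
bore_small [([229.0, 295.0, 49.0, 49.0], 0.96), ([335.0, 164.0, 44.0, 49.0], 0.91), ([398.0, 180.0, 37.0, 44.0], 0.9), ([462.0, 197.0, 59.0, 41.0], 0.55)]
```

View pics/t0.png

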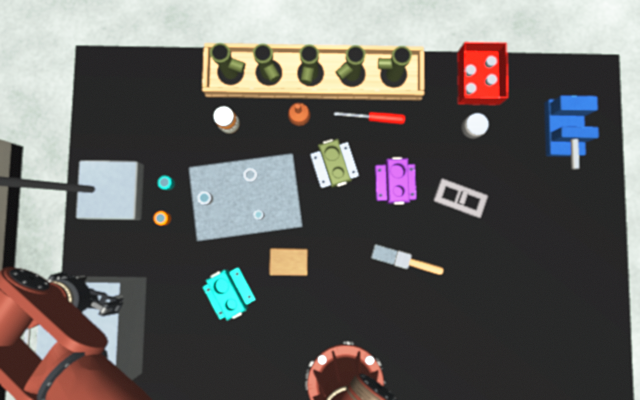

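View pics/s0.png

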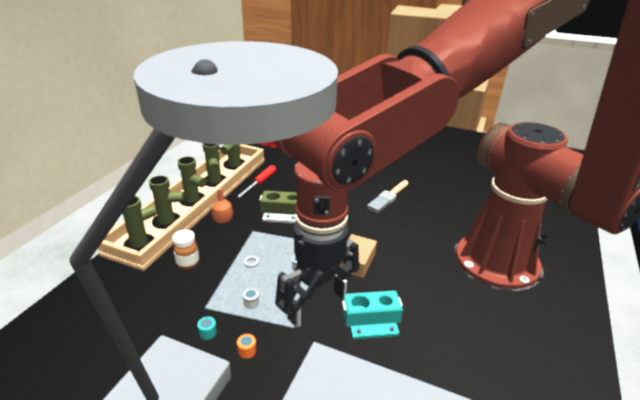

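Top: olive housing (334,162); look-alikes purple (397,181), turquoise (229,294). Large cell candidates: (205,197) silver, turquoise (165,183), orange (162,218); small cell (259,214); spacer (250,175); cover (461,197). I choose (205,197), (259,214), (334,162), and check in a crop.

Run:
```python
from h import *
np.set_printoptions(precision=1,suppress=True)
im=cv2.imread('pics/t0.png')
cv2.imwrite('pics/c0.png',cv2.resize(im[130:230,190:350],None,fx=5,fy=5,interpolation=cv2.INTER_CUBIC))
b=grab('top');a=grab('side')
for n,uv,z in(('L',(205,197),32),('S',(258.5,214.5),32),('sp',(250,175),10),('H',(334,162),54),('cov',(461,197),23),('orange',(162,218),32)):
    X=onz(b,uv,z); print(n,X,np.hypot(*X[:2]),proj(a,X)[0])
for X in([330,-150,250],[450,150,350],[350,-250,300]): print(X,proj(a,X),proj(b,X))
print(env.state()['eef_rot'],env.state()['opening'])
print(cv2.Rodrigues(np.array(env.state()['eef_rot'],float))[0])
```

```text
L [505.1 394.8  32. ] 641.0567360595777 [250.2 292.3]
S [458.5 245.5  32. ] 520.0873245332962 [296.9 258.5]
sp [571.4 275.6  10. ] 634.4059527238222 [251.5 260. ]
H [604.1  39.   54. ] 605.4021069279278 [281.7 196.3]
cov [ 515.4 -318.8   23. ] 606.0186577059832 [351.1 158.8]
orange [445.4 511.1  32. ] 677.9173755971048 [247.  338.8]
[330, -150, 250] [[398.9 126.7]] [[419.2 268.6]]
[450, 150, 350] [[318.2 126.6]] [[282.5 210.7]]
[350, -250, 300] [[403.2  96.4]] [[471.1 261.4]]
[ 0.7  3.1 -0. ] 85.25957248211954
[[-0.9  0.4  0. ]
 [ 0.4  0.9 -0. ]
 [-0.   0.  -1. ]]
```

View pics/c0.png

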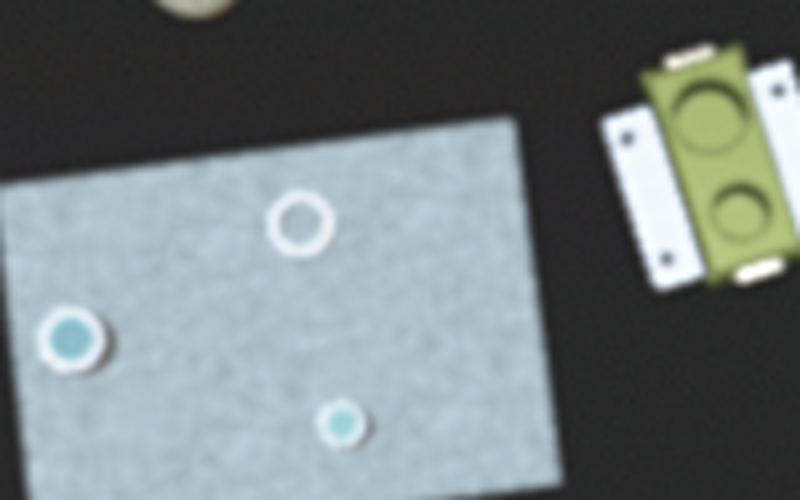

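```bash
cat >> h.py <<'E'
def plan(X,yaw=None,s=None):
    """shift in row units to bring TCP to X, closing line (tool y) along world angle yaw (deg)"""
    s=s or env.state(); R=cv2.Rodrigues(np.array(s['eef_rot'],float))[0]
    d=R.T@(np.array(X,float)-s['tool_pos'])/300
    t=0.
    if yaw is not None:
        cur=np.degrees(np.arctan2(R[1,1],R[0,1]))
        t=-(((yaw-cur)+90)%180-90)/90   # tool z down: positive turn lowers world yaw
    print('shift',np.round(d,4),'turn',round(t,4),'q6',round(s['q'][5],2),'dist',round(np.linalg.norm(d)*300))
E
python3 - <<'E'
from h import *
plan([430,-100,330]); print(env.state()['tool_pos'])
E
```

```text
shift [-1.4344 -1.7547 -0.3289] turn 0.0 q6 -0.11 dist 687
[273.95160317 561.77658937 231.31190139]
```

```bash
python3 -m handwheel '[[1,0,-0.2,-0.33,0],[1,-0.7,-0.9,-0.33,0],[1,-0.7,-0.9,-0.33,0],[1,-0.7,-0.9,-0.33,0],[1,-0.7,-0.9,-0.33,0],[1,-0.7,-0.9,-0.33,0],[1,-0.7,-0.9,-0.33,0],[1,-0.7,-0.9,-0.33,0]]'; python3 -m handwheel '[[1,-0.73,-0.85,0,0],[1,-0.73,-0.85,0,0],[1,-0.73,-0.85,0,0],[1,-0.73,-0.85,0,0],[1,-0.73,-0.85,0,0],[1,-0.73,-0.85,0,0],[1,-0.73,-0.85,0,0],[1,-0.73,-0.85,0,0]]'
python3 - <<'E'
from h import *
a=grab('side','s1.png');b=grab('top','t1.png')
A=cv2.resize(a['img'][140:320,220:420],None,fx=2.9,fy=2.9,interpolation=cv2.INTER_CUBIC)
B=cv2.resize(b['img'][140:230,190:500],None,fx=2.5,fy=2.5,interpolation=cv2.INTER_CUBIC)
h=np.zeros((600,800,3),np.uint8);A=A[:370];h[:A.shape[0],:A.shape[1]]=A;h[374:374+B.shape[0],:B.shape[1]]=B
cv2.imwrite('pics/c1.png',h[:,:,::-1])
E
```

```text
clock: 1.8
tool_pos: [345.0, 224.3, 331.5]
eef_rot: [0.71, 3.058, 0.001]
wrist_force: [1.4, -0.6, 0.6]
opening: 85.3
finger_force: 0.0
clock: 2.6
tool_pos: [429.9, -102.1, 330.3]
eef_rot: [0.716, 3.059, -0.003]
wrist_force: [-0.9, 0.5, -0.0]
opening: 85.2
finger_force: 0.0
```

View pics/c1.png

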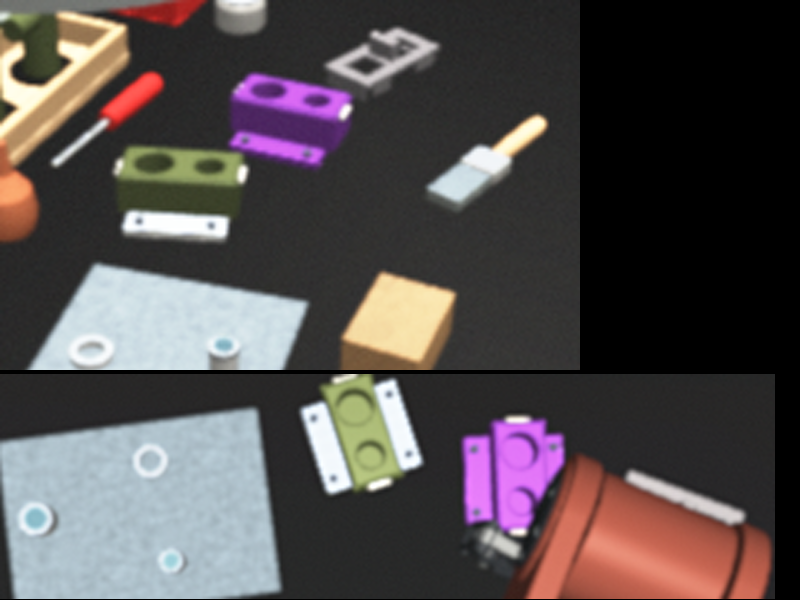

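```bash
cat >> h.py <<'E'
from scipy.optimize import minimize
def circ(x,y,z,r):
    t=np.linspace(0,2*np.pi,72,endpoint=False); return np.c_[x+r*np.cos(t),y+r*np.sin(t),0*t+z]
def rect(a,b,z,n=40):
    s=np.linspace(-1,1,n); o=np.ones(n)
    return np.vstack([np.c_[p,q,0*s+z] for p,q in((a*s,b*o),(a*s,-b*o),(a*o,b*s),(-a*o,b*s))])
def gmap(img,sig=0.8):
    g=0
    for c in range(3):
        f=cv2.GaussianBlur(img[:,:,c].astype(np.float32),(0,0),sig)
        g=np.maximum(g,np.hypot(cv2.Sobel(f,5,1,0),cv2.Sobel(f,5,0,1)))
    return np.minimum(g,np.float32(np.percentile(g,98)))
def fit(views,pts,p0,yaw=True,dz=0,spread=8):
    G=[(p,gmap(im)) for p,im in views]
    def f(v):
        c,s=np.cos(v[2]),np.sin(v[2]); X=pts@np.array([[c,s,0],[-s,c,0],[0,0,1]])+[v[0],v[1],dz]
        tot=0
        for p,g in G:
            u=proj(p,X).astype(np.float32); tot-=cv2.remap(g,u[:,:1],u[:,1:],cv2.INTER_CUBIC).mean()
        return tot
    best=None; rng=np.random.default_rng(0)
    for k in range(14):
        st=np.array(p0,float)+rng.normal(0,1,3)*[spread,spread,.08 if yaw else 0]*(k>0)
        g=f if yaw else (lambda v:f([v[0],v[1],0]))
        sx=np.vstack([st]+[st+np.eye(3)[i]*[6,6,.08][i] for i in range(3)])
        r=minimize(g,st if yaw else st[:2],method='Nelder-Mead',options=dict(initial_simplex=sx if yaw else sx[:3,:2],xatol=.02,fatol=1e-3))
        if best is None or r.fun<best.fun: best=r
    return best.x,-best.fun
HOUS=np.vstack([circ(-27,0,54,20),circ(29,0,54,15),rect(60,28,51)])
COV=np.vstack([rect(68,33,23),rect(7,18,47)])
E
cat > fit0.py <<'E'
from h import *
np.set_printoptions(precision=2,suppress=True)
a=grab('side');b=grab('top')
rd=lambda f:cv2.imread('pics/'+f)[:,:,::-1]
T=(b,rd('t0.png'));S=(a,rd('s1.png'))
L=onz(b,(331.6,152),54);Sm=onz(b,(337.8,171.8),54)
d=Sm-L; y=np.arctan2(d[1],d[0]); m=L+d/d.dot(d)**.5*27; print('bores',L,Sm,np.linalg.norm(d),np.degrees(y))
J=[('top',[T]),('side',[S]),('both',[T,S])]
for n,v in J: print('H',n,*fit(v,HOUS,[m[0],m[1],y]))
for n,v in J: print('H bores',n,*fit(v,HOUS[:144],[m[0],m[1],y]))
for n,v in J: print('L',n,*fit(v,circ(0,0,32,18),[505,395,0],False))
for n,v in J: print('S',n,*fit(v,circ(0,0,32,13),[457,246,0],False))
for n,v in J: print('C',n,*fit(v,COV,[515,-319,-np.pi/2-.3]))
E
python3 fit0.py
```

```text
bores [631.83  45.91  54.  ] [577.16  28.3   54.  ] 57.43148460557558 -162.15136333206368
H top [607.    39.37  -2.82] 220.8475799560547
H side [605.49  37.03  -2.85] 227.27166748046875
H both [606.24  38.75  -2.83] 439.47198486328125
H bores top [625.5   32.5   -2.75] 196.01425170898438
H bores side [573.42  43.75  -2.75] 207.44078063964844
H bores both [625.19  32.35  -2.73] 379.9001159667969
L top [504.05 398.72] 165.46348571777344
L side [505.1  403.76] 162.09117126464844
L both [488.81 419.32] 341.81976318359375
S top [459.18 248.02] 117.82868194580078
S side [459.49 250.89] 160.01043701171875
S both [458.47 248.85] 268.7003173828125
C top [ 513.1  -318.26   -1.91] 289.4427185058594
C side [ 513.86 -319.17   -1.92] 310.57012939453125
C both [ 513.52 -318.54   -1.92] 598.73974609375
```

```bash
cat > fit1.py <<'E'
from h import *
np.set_printoptions(precision=2,suppress=True)
a=grab('side');b=grab('top')
rd=lambda f:cv2.imread('pics/'+f)[:,:,::-1]
def cen(im,u,w=7):
    x,y=int(round(u[0])),int(round(u[1])); p=im[y-w:y+w+1,x-w:x+w+1].astype(float)
    s=p[...,2]-p[...,0]; s=np.clip(s-(s.max()*.55),0,None); s=np.minimum(s,s.max()*.5)
    Y,X=np.mgrid[y-w:y+w+1,x-w:x+w+1]; return np.array([(s*X).sum(),(s*Y).sum()])/s.sum(),(s>0).sum()
t=rd('t0.png');s=rd('s1.png')
for n,ut,us in(('L',(203.8,197.6),None),('S',(258,214.2),None)):
    ct,k=cen(t,ut); us=proj(a,onz(b,ct,32))[0]; cs,k2=cen(s,us)
    print(n,ct,k,'pred',us,'found',cs,k2,'tri',*tri(b,ct,a,cs),'top@32',onz(b,ct,32),'side@32',onz(a,cs,32))
for n,r,c in(('L',18,(505,398)),('S',13,(459,248))):
    for v in([(b,t)],[(a,s)]): print(n,fit(v,circ(0,0,32,r),[*c,0],False,spread=3))
E
python3 fit1.py
```

```text
L [203.7  197.36] 62 pred [249.8  293.47] found [250.35 293.12] 59 tri [503.45 397.8   33.02] 1.0705496626887943 top@32 [504.04 398.31  32.  ] side@32 [503.47 396.82  32.  ]
S [257.97 214.16] 29 pred [296.27 258.71] found [296.59 258.44] 22 tri [459.03 246.74  32.87] 0.7025632972924121 top@32 [459.41 246.99  32.  ] side@32 [459.12 245.74  32.  ]
L (array([503.96, 398.72]), np.float64(165.47796630859375))
L (array([505.03, 403.72]), np.float64(162.10687255859375))
S (array([459.18, 248.05]), np.float64(117.8302001953125))
S (array([459.43, 250.99]), np.float64(160.03948974609375))
```

Run:
```python
from h import *
plan([503.8,397.6,140]);
```

```text
shift [0.4964 1.5914 0.635 ] turn 0.0 q6 -1.5 dist 535
```

```bash
python3 -m handwheel '[[1,0.25,0.8,0.25,0],[1,0.25,0.8,0.25,0],[1,0.25,0.8,0.25,0],[1,0.25,0.8,0.25,0],[1,0.25,0.8,0.25,0],[1,0.25,0.8,0.25,0]]'; python3 -m handwheel '[[0.8,0.246,0.791,0.385,0],[0.8,0.246,0.791,0.385,0],[0.8,0.246,0.791,0.385,0],[0.8,0.246,0.791,0.385,0],[0.8,0.246,0.791,0.385,0],[0.8,0.246,0.791,0.385,0],[0.8,0.246,0.791,0.385,0],[0.8,0.246,0.791,0.385,0]]'
python3 - <<'E'
from h import *
plan([503.8,397.6,15]);
E
```

```text
clock: 3.5
tool_pos: [465.3, 155.3, 253.6]
eef_rot: [-0.695, -3.061, -0.001]
wrist_force: [0.3, -0.5, -0.3]
opening: 85.3
finger_force: 0.0
clock: 4.3
tool_pos: [504.4, 396.0, 139.8]
eef_rot: [-0.704, -3.062, 0.002]
wrist_force: [-0.2, 0.2, 0.7]
opening: 67.9
finger_force: 0.0
shift [0.0042 0.0046 0.4161] turn 0.0 q6 -0.56 dist 125
```

```bash
python3 -m handwheel '[[0.8,0.004,0.005,0.15,0],[0.8,0.004,0.005,0.3,0],[0.8,0.004,0.005,0.416,0],[0.8,0.004,0.005,0.416,0],[0.3,0.004,0.005,0.416,0],[0.3,0.004,0.005,0.416,0],[0.3,0.004,0.005,0.416,0],[0.3,0.004,0.005,0.416,0],[0.3,0.004,0.005,0.416,0],[0.3,0.004,0.005,0.416,0]]' 30
python3 - <<'E'
from h import *
s=env.state(); print(s['tool_pos'],s['opening'])
plan([632.0,46.5,180])
E
```

```text
clock: 5.3
tool_pos: [507.4, 399.2, 19.1]
eef_rot: [0.705, 3.056, 0.006]
wrist_force: [-0.0, -1.1, 6.8]
opening: 34.8
finger_force: 30.5
[507.40222986 399.23651306  19.14972466] 34.78435696394008
shift [-0.8908 -0.8722 -0.5369] turn 0.0 q6 -0.56 dist 407
```

```bash
python3 -m handwheel '[[0.3,0,0,-0.05,0],[0.3,0,0,-0.2,0],[0.3,0,0,-0.35,0],[0.3,0,0,-0.5,0],[0.3,0,0,-0.5,0],[0.3,0,0,-0.5,0]]' 30
python3 - <<'E'
from h import *
s=env.state(); print(s['tool_pos'],s['opening'],s['finger_force'],s['wrist_force'])
plan([632.0,46.5,180])
a=grab('side','s2.png')
u=proj(a,s['tool_pos'])[0].astype(int); print(u)
cv2.imwrite('pics/c2.png',cv2.resize(a['img'][u[1]-80:u[1]+60,u[0]-90:u[0]+90],None,fx=4,fy=4,interpolation=cv2.INTER_CUBIC)[:,:,::-1])
E
```

```text
clock: 5.9
tool_pos: [505.7, 398.9, 168.6]
eef_rot: [0.706, 3.057, 0.006]
wrist_force: [-0.8, -0.5, -1.8]
opening: 34.4
finger_force: 30.2
[505.67714892 398.91688065 168.60556361] 34.40873062579582 30.18839120864868 [-0.81057523 -0.47157981 -1.79357619]
shift [-0.8934 -0.8712 -0.0397] turn 0.0 q6 -0.56 dist 375
[245 246]
```

View pics/c2.png

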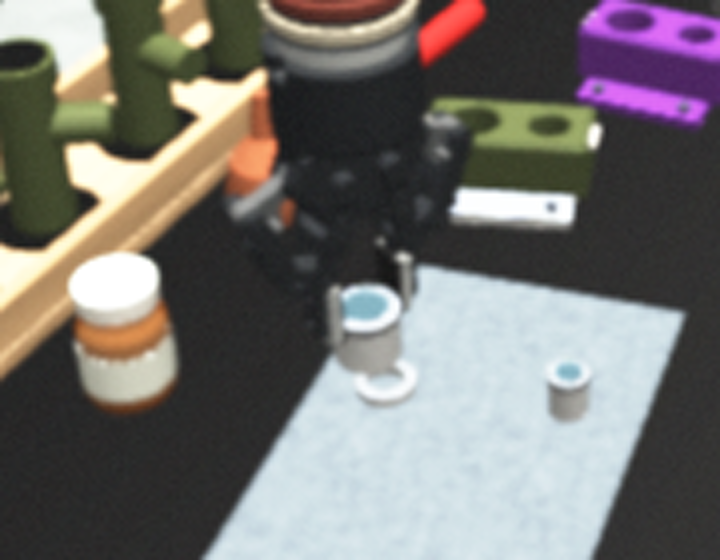

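The large cell is held upright near (247,243) in the side picture, pads at its upper half. Moving over the housing.

```bash
python3 -m handwheel '[[0.3,-0.893,-0.871,-0.03,0],[0.3,-0.893,-0.871,-0.03,0],[0.3,-0.893,-0.871,-0.03,0],[0.3,-0.893,-0.871,-0.03,0],[0.3,-0.893,-0.871,-0.03,0],[0.3,-0.893,-0.871,-0.03,0],[0.3,-0.893,-0.871,-0.03,0],[0.3,-0.893,-0.871,-0.03,0],[0.3,-0.893,-0.871,-0.03,0],[0.3,-0.893,-0.871,0.17,0]]' 30
python3 -m handwheel '[[0.3,0,0,0,0],[0.3,0,0,0,0]]'
cat > held.py <<'E'
from h import *
import sys
np.set_printoptions(precision=2,suppress=True)
def glass(im,u,w):
    x,y=int(round(u[0])),int(round(u[1])); p=im[y-w:y+w+1,x-w:x+w+1].astype(int)
    m=((p[...,2]-p[...,0]>25)).astype(np.uint8)
    n,l,st,c=cv2.connectedComponentsWithStats(m)
    return [(c[i]+[x-w,y-w],st[i]) for i in range(1,n) if st[i][4]>12]
s=env.state(); R=cv2.Rodrigues(np.array(s['eef_rot'],float))[0]; P=np.array(s['tool_pos'])
a=grab('side',sys.argv[1]+'.png'); b=grab('top',sys.argv[1]+'t.png')
g=P+R@[0,0,-14.]
print('tcp',P,'side expect',proj(a,g)[0],'top expect',proj(b,g)[0])
for n,p in(('side',a),('top',b)):
    for c,st in glass(p['img'],proj(p,g)[0],22):
        print(n,c,st[4])
        if n=='side':
            o,d=ray(p,c)  # P+R@(ox,0,oz) = o+k d
            v=np.linalg.solve(np.c_[R[:,0],R[:,2],-d],o-P); print('  tool offsets x,z',v[:2],'world',o+d*v[2])
E
python3 held.py s3
```

```text
clock: 6.95
tool_pos: [636.7, 45.0, 130.2]
eef_rot: [0.707, 3.047, 0.005]
wrist_force: [1.8, -0.7, -0.3]
opening: 34.7
finger_force: 30.3
clock: 7.15
tool_pos: [627.6, 46.7, 120.8]
eef_rot: [-0.704, -3.054, 0.002]
wrist_force: [-0.8, -0.8, -1.2]
opening: 34.2
finger_force: 30.3
tcp [627.58  46.75 120.82] side expect [272.35 171.65] top expect [331.93 147.34]
side [273.25 172.39] 28
  tool offsets x,z [  4.21 -13.48] world [623.9   48.58 134.33]
```

```bash
for i in 1 2 3; do python3 -m handwheel '[[0.3,0,0,0,0]]' | grep tool_pos; done
python3 - <<'E'
from h import *
for i in range(6): grab('side'); s=env.state(); print(s['tool_pos'],s['q'])
E
python3 held.py s4
```

```text
tool_pos: [632.1, 46.3, 126.2]
tool_pos: [632.0, 46.0, 126.1]
tool_pos: [631.5, 45.8, 125.5]
[631.30703253  45.74727051 125.10972674] [-3.84540559e-02  3.37437653e-01  1.67453274e+00 -5.89399303e-05
  1.12789073e+00 -1.15567435e+00]
[631.11112317  45.67571289 124.80094565] [-3.86086239e-02  3.37720761e-01  1.67480596e+00  7.10015274e-06
  1.12786573e+00 -1.15566717e+00]
[630.94892197  45.6597256  124.53470826] [-3.86362640e-02  3.37960586e-01  1.67504743e+00 -1.05599380e-05
  1.12779402e+00 -1.15569787e+00]
[630.81840125  45.62257143 124.29238507] [-3.87156878e-02  3.38232761e-01  1.67519646e+00  1.76344768e-05
  1.12779088e+00 -1.15565627e+00]
[630.77315296  45.61069415 124.18200144] [-3.87307900e-02  3.38349538e-01  1.67527389e+00  2.63104034e-06
  1.12772379e+00 -1.15570450e+00]
[630.68321149  45.59529627 124.03924048] [-3.87691088e-02  3.38500506e-01  1.67537414e+00  2.15777754e-05
  1.12774415e+00 -1.15565284e+00]
tcp [630.68  45.6  124.04] side expect [271.55 170.24] top expect [332.42 145.93]
side [272.6 170.8] 25
  tool offsets x,z [  4.95 -14.43] world [626.23  47.77 138.46]
top [330.79 150.71] 14
```

Run:
```python
from h import *
A=cv2.imread('pics/s4.png');B=cv2.imread('pics/s4t.png')
f=lambda im,x,y:cv2.resize(im[y:y+75,x:x+50],None,fx=8,fy=8,interpolation=cv2.INTER_CUBIC)
cv2.imwrite('pics/c4.png',np.hstack([f(A,250,145),f(B,307,120)]))
```

```text
(no output)
```

View pics/c4.png

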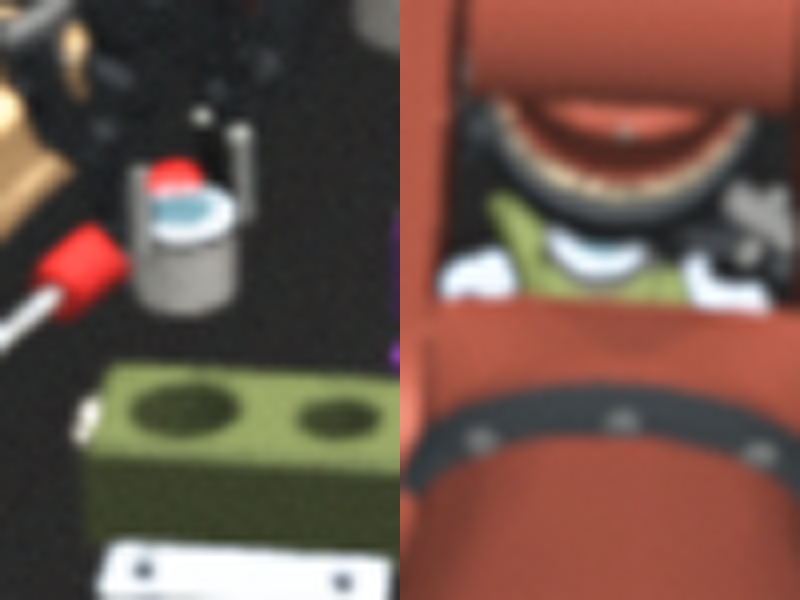

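Run:
```python
from h import *
np.set_printoptions(precision=1,suppress=True)
a=grab('side');b=grab('top');s=env.state()['tool_pos'];print(s)
print('tri',*tri(a,(272.8,170.9),b,(331.6,148.0)))
for z in(136,138,140): print(onz(a,(272.8,170.9),z),onz(b,(331.6,148.0),z))
print('bore side',onz(a,(272.7,195.8),54),'top',onz(b,(331.6,152),54))
```

```text
[630.7  45.6 123.9]
tri [625.4  47.7 138.3] 0.3873448517942173
[627.5  44.3 136. ] [625.7  47.6 136. ]
[625.9  47.3 138. ] [625.3  47.6 138. ]
[624.2  50.4 140. ] [624.9  47.7 140. ]
bore side [628.9  47.5  54. ] top [631.8  45.9  54. ]
```

Run:
```python
from h import *
plan([635.2,44.7,80])
```

```text
shift [-0.015   0.004   0.1463] turn 0.0 q6 -1.16 dist 44
```

```bash
python3 -m handwheel '[[0.3,-0.015,0.004,0.07,0],[0.3,-0.015,0.004,0.14,0],[0.3,-0.015,0.004,0.14,0],[0.3,-0.015,0.004,0.14,0],[0.3,-0.015,0.004,0.14,0],[0.3,-0.015,0.004,0.14,0],[0.3,-0.015,0.004,0.14,0],[0.3,-0.015,0.004,0.14,0]]' 30
python3 - <<'E'
from h import *
plan([635.2,44.7,67])
E
python3 held.py s5
```

```text
clock: 8.85
tool_pos: [635.8, 44.8, 82.8]
eef_rot: [0.706, 3.06, 0.0]
wrist_force: [0.1, 0.8, -0.7]
opening: 34.3
finger_force: 30.3
shift [ 0.0016 -0.001   0.0527] turn 0.0 q6 -1.16 dist 16
tcp [635.76  44.75  82.8 ] side expect [270.58 182.25] top expect [332.4  147.35]
side [271.35 182.32] 37
  tool offsets x,z [  3.8  -15.56] world [632.32  46.42  98.35]
```

Estimated cell axis (632,46) matches the bore. Lower slowly, watching force.

```bash
python3 -m handwheel '[[0.3,0,0,0.03,0],[0.3,0,0,0.04,0],[0.3,0,0,0.05,0],[0.3,0,0,0.06,0],[0.3,0,0,0.06,0],[0.3,0,0,0.06,0]]' 30
```

```text
clock: 9.55
tool_pos: [636.7, 44.3, 69.0]
eef_rot: [0.705, 3.06, -0.001]
wrist_force: [-9.2, -1.4, 21.2]
opening: 34.6
finger_force: 35.8
```

```bash
python3 -m handwheel '[[0.3,0,0,-0.01,0],[0.3,0.006,-0.004,-0.01,0],[0.3,0.006,-0.004,-0.01,0],[0.3,0.006,-0.004,0,0],[0.3,0.006,-0.004,0.01,0],[0.3,0.006,-0.004,0.02,0],[0.3,0.006,-0.004,0.02,0]]' 30
```

```text
clock: 10.25
tool_pos: [632.1, 44.5, 56.2]
eef_rot: [-0.706, -3.059, 0.0]
wrist_force: [0.7, 0.0, -0.5]
opening: 34.3
finger_force: 35.5
```

```bash
python3 -m handwheel '[[0.65,0,0,0,0],[0.65,0,0,0,0],[0.65,0,0,0,0],[0.65,0,0,0,0],[0.65,0,0,-0.1,0],[0.65,0,0,-0.3,0],[0.8,0,0,-0.4,0],[0.8,0,0,-0.4,0]]' 30
python3 - <<'E'
from h import *
plan([459.2,246.4,120]);plan([459.2,246.4,120],30)
E
```

```text
clock: 11.05
tool_pos: [638.7, 44.3, 187.0]
eef_rot: [0.703, 3.046, 0.005]
wrist_force: [1.5, -0.4, 0.6]
opening: 68.8
finger_force: 0.0
shift [0.8361 0.3419 0.2135] turn 0.0 q6 -1.16 dist 278
shift [0.8361 0.3419 0.2135] turn 0.3778 q6 -1.16 dist 278
```

```bash
python3 -m handwheel '[[0.8,0.82,0.34,0.2,0],[0.8,0.82,0.34,0.2,0],[0.8,0.82,0.34,0.2,0],[0.8,0.82,0.34,0.2,0],[0.8,0.82,0.34,0.2,0],[0.8,0.82,0.34,0.2,0],[0.8,0.82,0.34,0.2,0],[0.8,0.82,0.34,0.2,0],[0.8,0.82,0.34,0.2,0],[0.8,0.82,0.34,0.2,0]]'
python3 - <<'E'
from h import *
plan([459.2,246.4,16])
a=grab('side','s6.png');b=grab('top','t6.png')
A=cv2.resize(a['img'][170:245,235:335],None,fx=8,fy=8,interpolation=cv2.INTER_CUBIC)[:560]
cv2.imwrite('pics/c6.png',A[:,:,::-1])
E
```

```text
clock: 12.05
tool_pos: [458.2, 243.2, 118.5]
eef_rot: [0.709, 3.059, 0.001]
wrist_force: [0.5, -0.6, 0.1]
opening: 68.2
finger_force: 0.0
shift [0.0019 0.0108 0.3417] turn 0.0 q6 -0.76 dist 103
```

View pics/c6.png

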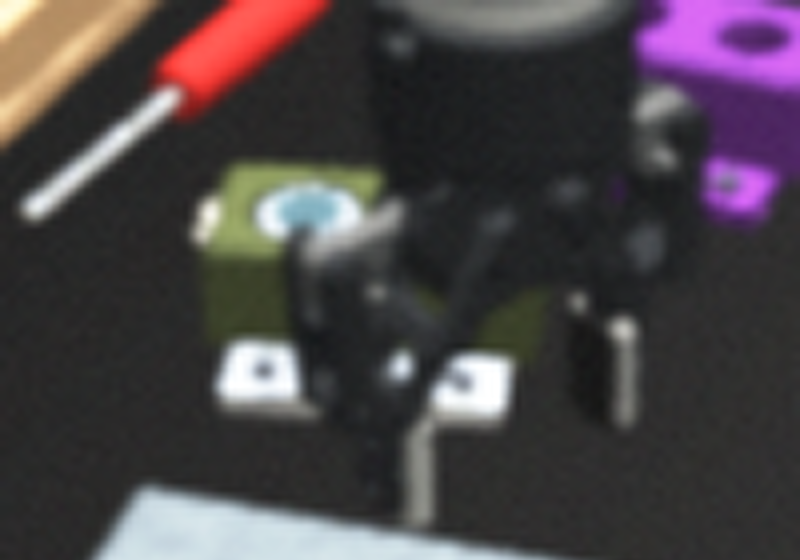

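```bash
python3 -m handwheel '[[0.7,0.002,0.011,0.15,0],[0.7,0.002,0.011,0.27,0],[0.7,0.002,0.011,0.335,0],[0.7,0.002,0.011,0.335,0],[0.7,0.002,0.011,0.335,0],[0.7,0.002,0.011,0.335,0],[0.7,0.002,0.011,0.335,0],[0.7,0.002,0.011,0.335,0]]' 30
python3 - <<'E'
from h import *
plan([459.2,246.4,16])
E
```

```text
clock: 12.95
tool_pos: [458.9, 247.6, 19.0]
eef_rot: [0.706, 3.059, 0.002]
wrist_force: [-0.1, -0.1, -0.1]
opening: 59.5
finger_force: 0.0
shift [-0.0028 -0.0032  0.0099] turn 0.0 q6 -0.76 dist 3
```

```bash
python3 -m handwheel '[[0.15,-0.002,-0.003,0.01,0],[0.15,-0.002,-0.003,0.01,0],[0.15,-0.002,-0.003,0.01,0],[0.15,-0.002,-0.003,0.01,0],[0.15,-0.002,-0.003,0.01,0],[0.15,-0.002,-0.003,0.01,0],[0.15,-0.002,-0.003,0.01,0]]' 30
python3 -m handwheel '[[0.15,0,0,-0.05,0],[0.15,0,0,-0.2,0],[0.15,0,0,-0.4,0],[0.15,0,0,-0.4,0]]' 30
python3 - <<'E'
from h import *
plan([578.6,29.3,130])
E
```

```text
clock: 13.65
tool_pos: [457.9, 246.1, 14.6]
eef_rot: [0.707, 3.061, -0.0]
wrist_force: [-0.2, -0.7, 2.4]
opening: 24.9
finger_force: 29.6
clock: 14.05
tool_pos: [462.4, 247.9, 142.0]
eef_rot: [0.704, 3.051, 0.011]
wrist_force: [1.7, -0.3, -0.4]
opening: 24.9
finger_force: 29.7
shift [-0.6672 -0.4858  0.0412] turn 0.0 q6 -0.76 dist 248
```

```bash
python3 -m handwheel '[[0.15,-0.66,-0.48,0,0],[0.15,-0.66,-0.48,0,0],[0.15,-0.66,-0.48,0,0],[0.15,-0.66,-0.48,0,0],[0.15,-0.66,-0.48,0,0],[0.15,-0.66,-0.48,0.05,0],[0.15,-0.66,-0.48,0.12,0],[0.15,-0.66,-0.48,0.12,0],[0.15,-0.66,-0.48,0.12,0],[0.15,-0.66,-0.48,0.12,0]]' 30
python3 -m handwheel '[[0.15,0,0,0,0],[0.15,0,0,0,0]]'
python3 held.py s7
python3 - <<'E'
from h import *
plan([578,29.5,80])
E
```

```text
clock: 15.05
tool_pos: [573.0, 30.5, 99.4]
eef_rot: [0.705, 3.06, 0.0]
wrist_force: [0.7, 0.1, -0.3]
opening: 24.8
finger_force: 29.8
clock: 15.25
tool_pos: [573.3, 30.3, 99.6]
eef_rot: [0.705, 3.059, 0.0]
wrist_force: [-0.5, -0.2, -1.9]
opening: 24.8
finger_force: 29.8
tcp [573.31  30.27  99.61] side expect [292.43 179.67] top expect [337.84 169.77]
side [308.15 171.52] 109
  tool offsets x,z [ 67.72 -71.29] world [512.29  59.93 170.78]
side [293.23 178.23] 13
  tool offsets x,z [  3.67 -20.45] world [569.97  31.88 120.06]
side [307.06 188.59] 94
  tool offsets x,z [ 64.35 -15.91] world [515.42  58.45 115.41]
side [273.33 195.81] 36
  tool offsets x,z [-95.15  88.85] world [659.03 -11.39  10.93]
shift [-0.0157  0.0053  0.0641] turn 0.0 q6 -1.19 dist 20
```

```bash
python3 -m handwheel '[[0.15,-0.0157,0.005,0.03,0],[0.15,-0.0157,0.005,0.07,0],[0.15,-0.0157,0.005,0.07,0],[0.15,-0.0157,0.005,0.07,0],[0.15,-0.0157,0.005,0.07,0],[0.15,-0.0157,0.005,0.07,0]]' 30
python3 -m handwheel '[[0.15,0,0,0.02,0],[0.15,0,0,0.03,0],[0.15,0,0,0.04,0],[0.15,0,0,0.05,0],[0.15,0,0,0.05,0],[0.15,0,0,0.05,0]]' 30
```

```text
clock: 15.95
tool_pos: [577.8, 29.1, 77.8]
eef_rot: [0.707, 3.06, 0.0]
wrist_force: [-0.7, 0.5, -0.4]
opening: 24.8
finger_force: 29.8
clock: 16.55
tool_pos: [577.4, 29.2, 62.3]
eef_rot: [-0.707, -3.061, 0.0]
wrist_force: [-0.4, 0.0, -1.4]
opening: 25.0
finger_force: 29.8
```

```bash
python3 -m handwheel '[[0.15,0,0,0.02,0],[0.15,0,0,0.02,0],[0.15,0,0,0.02,0],[0.15,0,0,0.02,0]]' 30
python3 -m handwheel '[[0.55,0,0,0,0],[0.55,0,0,0,0],[0.55,0,0,0,0],[0.55,0,0,0,0],[0.55,0,0,-0.1,0],[0.55,0,0,-0.3,0],[0.8,0,0,-0.45,0],[0.8,0,0,-0.45,0],[0.8,0,0,-0.45,0]]' 30
python3 - <<'E'
from h import *
plan([513.5,-318.5,150],-20)
E
```

```text
clock: 16.95
tool_pos: [577.7, 29.2, 56.5]
eef_rot: [0.707, 3.061, 0.0]
wrist_force: [0.2, -0.8, -0.2]
opening: 24.6
finger_force: 29.8
clock: 17.85
tool_pos: [579.6, 29.0, 194.8]
eef_rot: [0.705, 3.055, 0.002]
wrist_force: [-0.5, -0.4, -0.6]
opening: 68.0
finger_force: 0.0
shift [-0.3089 -1.1382  0.1484] turn 0.9333 q6 -1.19 dist 357
```

```bash
python3 -m handwheel '[[0.8,-0.3,-0.95,0,-0.06],[0.8,-0.3,-0.95,0,-0.06],[0.8,-0.3,-0.95,0,-0.06],[0.8,-0.3,-0.95,0,-0.06],[0.8,-0.3,-0.95,0,-0.06],[0.8,-0.3,-0.95,0,-0.06],[0.8,-0.3,-0.95,0,-0.06],[0.8,-0.3,-0.95,0,-0.06],[0.8,-0.3,-0.95,0,-0.06]]'
python3 - <<'E'
from h import *
np.set_printoptions(precision=2,suppress=True)
a=grab('side','s8.png');b=grab('top','t8.png')
rd=lambda f:cv2.imread('pics/'+f)[:,:,::-1]
T=(b,rd('t0.png'));S=(a,rd('s1.png'))
for dz in(-6,-3,0,3,6): print('dz',dz,*fit([T,S],COV,[513.5,-318.5,-1.92],dz=dz,spread=3))
for n,v in(('top',[T]),('side',[S])): print('rib',n,*fit(v,rect(7,18,47),[513.5,-318.5,-1.92],spread=2))
plan([513.5,-318.5,120],70)
B=cv2.resize(b['img'][130:200,300:400],None,fx=8,fy=8,interpolation=cv2.INTER_CUBIC)
A=cv2.resize(a['img'][170:240,235:335],None,fx=8,fy=8,interpolation=cv2.INTER_CUBIC)
cv2.imwrite('pics/c8.png',cv2.resize(np.vstack([A,B]),(428,600))[:,:,::-1])
E
```

```text
clock: 18.75
tool_pos: [532.6, -264.8, 189.6]
eef_rot: [-0.56, -3.088, -0.003]
wrist_force: [0.8, 0.4, 0.4]
opening: 68.3
finger_force: 0.0
dz -6 [ 515.27 -321.8    -1.92] 507.61212158203125
dz -3 [ 514.41 -320.43   -1.92] 566.810302734375
dz 0 [ 513.52 -318.55   -1.92] 598.7275390625
dz 3 [ 512.49 -316.69   -1.91] 589.7857055664062
dz 6 [ 510.45 -314.91   -1.91] 552.4404296875
rib top [ 523.29 -322.57   -1.91] 287.7825622558594
rib side [ 517.7  -319.06   -2.39] 305.398681640625
shift [-0.   -0.19  0.23] turn -0.0054 q6 -1.79 dist 91
```

View pics/c8.png

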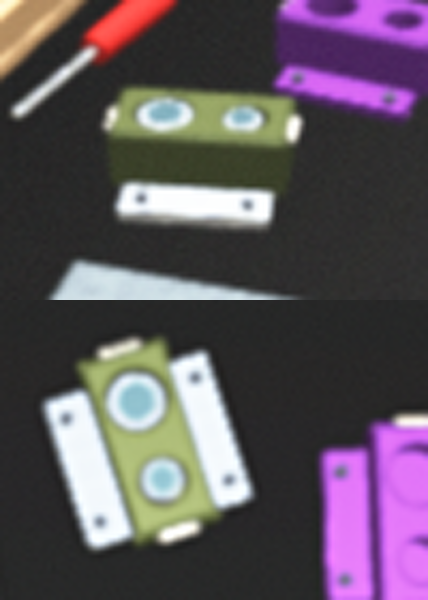

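```bash
python3 -m handwheel '[[0.7,0,-0.19,0.2,-0.008],[0.7,0,-0.19,0.2,-0.008],[0.7,0,-0.19,0.2,-0.008],[0.7,0,-0.19,0.2,-0.008],[0.7,0,-0.19,0.2,-0.008],[0.7,0,-0.19,0.2,-0.008],[0.7,0,-0.19,0.2,-0.008],[0.7,0,-0.19,0.2,-0.008]]'
python3 - <<'E'
from h import *
plan([513.5,-318.4,27],70.2)
np.set_printoptions(precision=2,suppress=True)
a=grab('side');b=grab('top')
rd=lambda f:cv2.imread('pics/'+f)[:,:,::-1]
T=(b,rd('t8.png'));S=(a,rd('s8.png'))
for n,v in(('t',[T]),('s',[S]),('b',[T,S])):
  print(n,*fit(v,HOUS,[606.2,38.5,-2.83],spread=3),*fit(v,HOUS[144:],[606.2,38.5,-2.83],spread=3))
E
```

```text
clock: 19.65
tool_pos: [514.1, -319.6, 132.4]
eef_rot: [0.541, 3.093, -0.001]
wrist_force: [-0.1, -0.9, 0.2]
opening: 59.8
finger_force: 0.0
shift [0.0037 0.0032 0.3514] turn -0.0004 q6 -1.9 dist 105
t [604.28  38.7   -2.81] 300.9056091308594 [606.92  39.72  -2.82] 322.0731201171875
s [604.19  39.78  -2.84] 281.70953369140625 [607.06  35.53  -2.87] 281.38519287109375
b [604.37  38.92  -2.81] 580.6547241210938 [606.5   39.16  -2.83] 588.3530883789062
```

```bash
python3 -m handwheel '[[0.7,0.0037,0.003,0.15,0],[0.7,0.0037,0.003,0.3,0],[0.7,0.0037,0.003,0.343,0],[0.7,0.0037,0.003,0.343,0],[0.7,0.0037,0.003,0.343,0],[0.7,0.0037,0.003,0.343,0],[0.7,0.0037,0.003,0.343,0]]'
python3 - <<'E'
from h import *
plan([513.5,-318.4,27],70.2)
np.set_printoptions(precision=3,suppress=True)
a=grab('side');b=grab('top')
rd=lambda f:cv2.imread('pics/'+f)[:,:,::-1]
T=(b,rd('t8.png'));S=(a,rd('s8.png'))
r=rect(50,55,10); r=r[np.abs(r[:,1])>30]
for n,v in(('t',[T]),('s',[S]),('b',[T,S])):
  print(n,*fit(v,r,[606.2,38.5,-2.83],spread=3))
E
```

```text
clock: 20.45
tool_pos: [514.5, -320.0, 31.3]
eef_rot: [0.542, 3.09, -0.004]
wrist_force: [0.1, -0.5, -0.1]
opening: 59.7
finger_force: 0.0
shift [0.0049 0.0038 0.0142] turn -0.0009 q6 -1.9 dist 5
t [604.591  37.703  -2.818] 405.1522521972656
s [601.141  42.441  -2.831] 314.5489501953125
b [603.862  38.056  -2.818] 678.2396240234375
```

```bash
python3 -m handwheel '[[0.7,0.004,0.004,0.012,0],[0.7,0.004,0.004,0.012,0],[0.7,0.004,0.004,0.012,0],[0,0.004,0.004,0.012,0],[0,0.004,0.004,0.012,0],[0,0.004,0.004,0.012,0],[0,0.004,0.004,0.012,0],[0,0.004,0.004,0.012,0],[0,0.004,0.004,0.012,0],[0,0.004,0.004,0.012,0]]' 100
```

```text
clock: 21.55
tool_pos: [512.3, -317.2, 25.3]
eef_rot: [0.542, 3.094, -0.001]
wrist_force: [-1.2, -1.0, 1.9]
opening: 12.1
finger_force: 99.2
```

```bash
python3 -m handwheel '[[0,0,0,-0.03,0],[0,0,0,-0.1,0],[0,0,0,-0.25,0],[0,0,0,-0.4,0],[0,0,0,-0.4,0],[0,0,0,-0.4,0]]' 100
python3 - <<'E'
from h import *
plan([605.7,38.6,150],18.3)
E
```

```text
clock: 22.15
tool_pos: [512.8, -317.7, 147.2]
eef_rot: [0.542, 3.091, -0.003]
wrist_force: [-0.2, 0.4, -1.2]
opening: 12.4
finger_force: 98.9
shift [ 0.1126  1.222  -0.0113] turn 0.5758 q6 -1.89 dist 368
```

```bash
python3 -m handwheel '[[0,0.1,0.95,0,0.576],[0,0.1,0.95,0,0.576],[0,0.1,0.95,0,0.576],[0,0.1,0.95,0,0.576],[0,0.1,0.95,0,0.576],[0,0.1,0.95,0,0.576],[0,0.1,0.95,0,0.576],[0,0.1,0.95,0,0.576],[0,0.1,0.95,0,0.576]]' 100
python3 - <<'E'
from h import *
plan([605.7,38.6,125],18.3)
E
```

```text
clock: 23.05
tool_pos: [579.2, -38.8, 143.1]
eef_rot: [-1.836, -2.545, 0.003]
wrist_force: [0.4, -0.8, -0.7]
opening: 12.0
finger_force: 98.8
shift [0.2168 0.1655 0.0599] turn 0.0009 q6 -0.51 dist 84
```

```bash
python3 -m handwheel '[[0,0.22,0.165,0.04,0.001],[0,0.22,0.165,0.04,0.001],[0,0.22,0.165,0.1,0.001],[0,0.22,0.165,0.1,0.001],[0,0.22,0.165,0.1,0.001],[0,0.22,0.165,0.1,0.001],[0,0.22,0.165,0.1,0.001],[0,0.22,0.165,0.1,0.001]]' 100
cat > cv.py <<'E'
from h import *
import sys
np.set_printoptions(precision=3,suppress=True)
s=env.state();P=s['tool_pos'];a=grab('side',sys.argv[1]+'.png');b=grab('top',sys.argv[1]+'t.png')
plan([605.7,39.3,P[2]],18.3); print(P)
pl=np.vstack([rect(68,33,23),rect(68,33,0)[80:120]])
for dz in(-27,-25,-23): print(dz,*fit([(a,a['img'])],rect(68,33,23),[P[0],P[1],.319],dz=P[2]+dz,spread=3))
print('net',[(np.round(d['box'],1).tolist(),round(d['conf'],2)) for d in env.search_frame('cover',a)][:2], proj(a,[[P[0],P[1],P[2]]]))
u=proj(a,P)[0].astype(int)
A=cv2.resize(a['img'][u[1]-35:u[1]+65,u[0]-60:u[0]+60],None,fx=6,fy=6,interpolation=cv2.INTER_CUBIC)
cv2.imwrite('pics/'+sys.argv[1]+'c.png',A[:,:,::-1])
E
python3 cv.py s9
```

```text
clock: 23.85
tool_pos: [607.4, 38.7, 115.9]
eef_rot: [1.843, 2.543, 0.001]
wrist_force: [0.9, 0.4, 0.1]
opening: 12.0
finger_force: 98.8
shift [ 0.003 -0.005 -0.001] turn -0.0016 q6 -0.37 dist 2
[607.445  38.685 115.865]
-27 [609.801  33.983   0.295] 327.94073486328125
-25 [608.361  37.017   0.297] 330.5838928222656
-23 [606.825  40.042   0.298] 332.94757080078125
net [([279.8, 179.2, 50.2, 26.3], 0.58)] [[280.243 177.708]]
```

View pics/s9c.png

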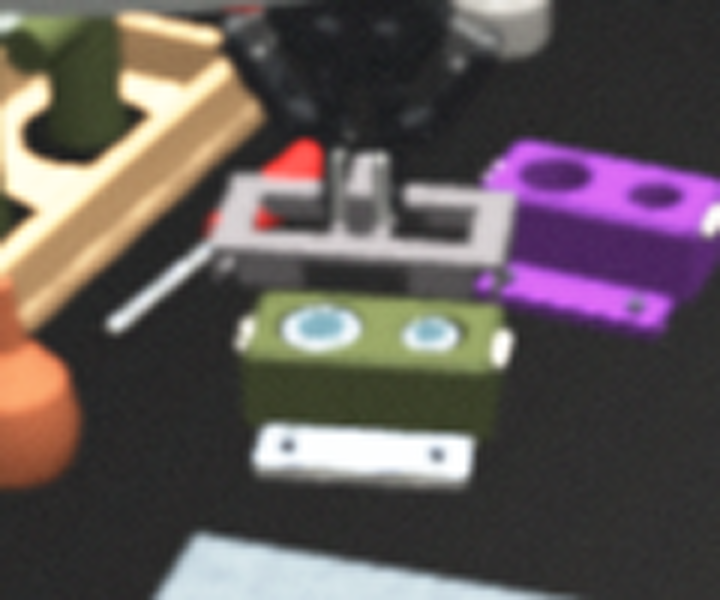

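```bash
python3 - <<'E'
from h import *
plan([605.1,40.1,84],18.3)
E
python3 -m handwheel '[[0,0.006,-0.006,0.03,0],[0,0.006,-0.006,0.07,0],[0,0.006,-0.006,0.1,0],[0,0.006,-0.006,0.1,0],[0,0.006,-0.006,0.1,0],[0,0.006,-0.006,0.1,0],[0,0.006,-0.006,0.1,0],[0,0.006,-0.006,0.1,0]]' 100
python3 - <<'E'
from h import *
print(env.state()['tool_pos']);plan([605.1,40.1,84],18.3)
E
```

```text
shift [ 0.0052 -0.0057  0.1049] turn -0.0014 q6 -0.37 dist 32
clock: 24.8
tool_pos: [605.2, 40.5, 85.6]
eef_rot: [1.842, 2.544, 0.001]
wrist_force: [-0.2, -0.0, -0.2]
opening: 11.9
finger_force: 98.8
[605.19665264  40.52618407  85.5819794 ]
shift [-0.0012 -0.0008  0.0053] turn -0.0012 q6 -0.37 dist 2
```

Lower about 10 mm, gently, to pass the housing edge.

```bash
python3 -m handwheel '[[0,-0.001,0,0.01,0],[0,-0.001,0,0.017,0],[0,-0.001,0,0.024,0],[0,-0.001,0,0.03,0],[0,-0.001,0,0.036,0],[0,-0.001,0,0.036,0],[0,-0.001,0,0.036,0]]' 100
python3 cv.py s10
```

```text
clock: 25.5
tool_pos: [604.8, 40.3, 74.1]
eef_rot: [-1.842, -2.545, 0.0]
wrist_force: [-0.1, 0.3, -0.5]
opening: 12.0
finger_force: 98.8
shift [-0.004  0.001  0.001] turn -0.0012 q6 -0.37 dist 1
[604.762  40.282  74.124]
-27 [607.014  35.163   0.319] 324.2781677246094
-25 [605.568  37.895   0.318] 326.0265197753906
-23 [604.107  40.74    0.319] 327.3638610839844
net [([280.5, 191.1, 48.7, 26.5], 0.76)] [[281.134 190.645]]
```

```bash
for i in 1 2; do python3 -m handwheel '[[0,0,0,0.006,0],[0,0,0,0.012,0],[0,0,0,0.012,0],[0,0,0,0.012,0]]' 100; done
```

```text
clock: 26.05
tool_pos: [605.2, 40.1, 72.3]
eef_rot: [1.842, 2.545, -0.001]
wrist_force: [-2.5, -0.5, 7.6]
opening: 12.3
finger_force: 100.0
clock: 26.45
tool_pos: [604.3, 40.0, 67.0]
eef_rot: [-1.842, -2.544, 0.002]
wrist_force: [-2.1, -0.6, -0.2]
opening: 12.0
finger_force: 99.0
```

```bash
for i in 1 2; do python3 -m handwheel '[[0,0,0,0.005,0],[0,0,0,0.01,0],[0,0,0,0.01,0],[0,0,0,0.01,0]]' 100; done
```

```text
clock: 26.85
tool_pos: [603.8, 40.4, 62.8]
eef_rot: [-1.841, -2.543, 0.002]
wrist_force: [-1.5, -0.1, -5.6]
opening: 12.2
finger_force: 98.2
clock: 27.25
tool_pos: [604.3, 40.2, 61.3]
eef_rot: [-1.842, -2.544, 0.002]
wrist_force: [-5.2, -0.5, 1.9]
opening: 11.9
finger_force: 99.2
```

```bash
python3 -m handwheel '[[0,0.0,0,0.005,0],[0,0,0,0.008,0],[0,0,0,0.008,0],[0,0,0,0.008,0],[0,0,0,0.008,0],[0,0,0,0.008,0]]' 100; python3 cv.py s11
```

```text
clock: 27.85
tool_pos: [604.3, 40.2, 61.3]
eef_rot: [-1.841, -2.544, 0.003]
wrist_force: [-10.9, -1.9, 12.4]
opening: 11.9
finger_force: 100.7
shift [-0.004  0.004  0.   ] turn -0.0011 q6 -0.37 dist 2
[604.311  40.164  61.261]
-27 [606.039  35.905   0.315] 338.5679016113281
-25 [604.589  38.745   0.315] 340.3609313964844
-23 [603.107  41.361   0.316] 341.8177795410156
net [([280.1, 197.0, 46.5, 24.8], 0.59)] [[281.381 194.415]]
```

View pics/s11c.png

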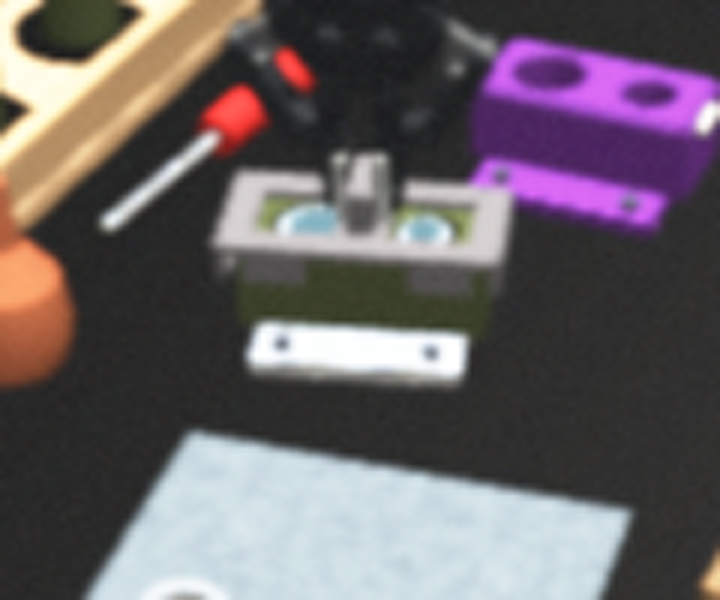

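```bash
python3 -m handwheel '[[0,0.001,-0.004,0.002,0],[0,0.001,-0.004,0.002,0],[0,0.001,-0.004,0.002,0],[0,0.001,-0.004,0.002,0],[0,0.001,-0.004,0.002,0],[0,0.001,-0.004,0.002,0]]' 100; python3 -m handwheel '[[0,0,0,0,0],[0,0,0,0,0],[0,0,0,0,0],[0,0,0,0,0]]' 100
```

```text
clock: 28.6
tool_pos: [604.3, 40.1, 61.3]
eef_rot: [1.842, 2.544, 0.0]
wrist_force: [-8.8, -1.2, 12.0]
opening: 12.0
finger_force: 100.8
clock: 29.0
tool_pos: [604.3, 40.1, 61.3]
eef_rot: [1.842, 2.544, 0.0]
wrist_force: [-8.5, -1.2, 13.4]
opening: 11.9
finger_force: 100.8
```

```bash
python3 -m handwheel '[[0,0,0,0,0],[0,0,0,0,0],[0,0,0,0,0],[0,0,0,0,0],[0,0,0,0,0],[0,0,0,0,0],[0,0,0,0,0],[0,0,0,0,0]]' 100
```

```text
clock: 29.8
tool_pos: [604.3, 40.2, 61.3]
eef_rot: [1.842, 2.544, 0.0]
wrist_force: [-8.9, -1.6, 11.7]
opening: 12.0
finger_force: 100.8
```

Steady but near the low end, so I'll add a little push and then hand in.

```bash
python3 -m handwheel '[[0,0,-0.001,0.002,0],[0,0,-0.001,0.002,0],[0,0,-0.001,0.002,0],[0,0,-0.001,0.002,0],[0,0,-0.001,0.002,0],[0,0,-0.001,0.002,0],[0,0,-0.001,0.002,0]]' 100
python3 - <<'E'
from h import *
f=[]
for i in range(6): env.capture('side'); f.append(env.state()['wrist_force'][2])
print(np.round(f,1))
if 11.5<np.mean(f)<19: print(env.sign_off())
E
```

```text
clock: 30.5
tool_pos: [604.3, 40.2, 61.3]
eef_rot: [1.842, 2.544, 0.001]
wrist_force: [-9.2, -0.2, 14.7]
opening: 12.0
finger_force: 101.0
[14.2 14.7 14.6 14.6 14.  15. ]
the job is handed in; nothing more can be done
None
```

Both lens cells are seated glass up in their own bores, the cover is snapped on and flush, and I handed in at about 31 s with the arm still pressing it down at about 14.5 N.

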